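Fit hammer-head bolts and spacer sleeves on the bench strut

ROBOT

A 6-joint arm with a two-finger parallel gripper is mounted at the origin on the work surface. World frame = base frame: x ahead of the robot, y to its left, z up, the work surface at z = 0. Lengths are in m, angles in rad, forces in N, time in s.
With the tool pointing down it reaches from about 0.325 to 1 m from the base axis. Payload 5.1 kg.
Tool frame: the origin (TCP) lies at the centre of the arm's flange, where the gripper is bolted on; the fingertips stand 173 mm ahead of it and the grasp point (between the pads) lies 155 mm ahead of it; z points along the fingers, y is the line along which they close (so a half turn about z gives the same grasp; the last joint's range is limited). The gripper opens to 85 mm and grips with 20 to 120 N. Pads are 22 mm wide; open, the fingers measure 114 mm over their backs; the gripper's body (76 mm by 85 mm) begins 54 mm behind the grasp point. The pads swing forward as they close: fully open they stand 13 mm farther back than shut.
Start: joints at [1.103, 0.124, 1.65, -0, 1.367, -0.083], TCP at [0.244, 0.602, 0.405] pointing down, gripper open.
Joint ranges: [-2.61, 2.61], [-1.02, 2.33], [0.03, 2.71], [-1.35, 4.49], [0.32, 2.68], [-2.91, 2.91]. Speed limits (rad/s): [2.57, 2.57, 3.14, 3.14, 3.14, 3.14].

INTERFACE

Orientations are given as a rotation vector (axis times angle).
In Python, from bench import ctrl gives the robot as it stands.
- The arm moves only by the shell command python3 -m pendant 'ROWS'. ROWS is JSON, a list that holds one entry, the list of rows, each a list of 7 numbers: the closure, from 0 (fully open) to 1 (shut), then the shift along the tool's x, y, z in units of 25 mm (1.0 is 25 mm), then the turn, a rotation vector about the tool's x, y, z in rad. A call has 1 to 5 rows; each row is the pose to reach, as a shift and turn from the pose commanded when the call began, along the tool's axes at that moment; what a row does not reach only later rows make up. A row lasts 1/8 s, in which the tool goes at most 62.5 mm and 10.7 degrees, less where a joint would pass 70% of its speed; a pose out of reach is approached as far as the arm can. A call with a gripper value outside its range is refused whole. The fingers move at their own pace and stop on an object; the grip force is fixed at half the most. Time passes only in rows, so rows that repeat a pose let the fingers close. It gives the time, the measured TCP pose, the force, the opening and the grip force at its end, in the units of the state.
- ctrl.state(): the state, without advancing time (a new reading comes with each control period).
- ctrl.camera(name): name is "scene" or "side" or "wrist"; returns the picture (384x512x3 uint8, red, green, blue); there is no depth.
- ctrl.camera_params(name): a dict with "fx", "fy", "cx", "cy" (pixels), "distortion" ([k1, k2, p1, p2, k3] as OpenCV has them; the pictures are not rectified), "camera_from_world" (4x4, takes a point from world to camera coordinates); the wrist camera has in their place "T_tool_cam" (4x4, takes a point from camera to tool coordinates, whose origin is the TCP and whose axes are the flange's). Camera axes: x right, y up, looking along -z (the intrinsics and any distortion apply to the point x, -y, -z); pixel columns grow to the right and rows downward; lengths in m; the calibration is good to about 2 mm. A picture is of the moment at which its call begins: read the wrist's pose just before it. camera_params takes no time and is no camera call.
- ctrl.job_done(): hands the job in; it is judged then, once.
The state is a dict: "clock": time; "q": joint angles; "joint_vel": joint speeds; "joint_efforts": joint torques, N m; "tool_pos": TCP position; "eef_rot": TCP orientation; "wrist_force": force on the tool from outside, world axes, zero at the start; "torque": the same for the moment, N m; "opening": finger opening in m; "gripper_force": force on a finger pad.
Only numpy, scipy, OpenCV 4.12 (cv2) and the standard library are available. Lean on these libraries where they do the work, as an engineer would, in place of code of your own. Each camera call takes 0.05 s, during which the arm holds its last target. There are 200 camera calls.

TASK

Make the bench strut ready for the sample-cup holder: put every hammer-head bolt from the tray down through the strut's slot, each at a black mark of its own, turn it a quarter turn so that its head lies squarely across under both lips, and leave it standing upright on its mark. Slide one spacer sleeve down over the stud of every bolt until it sits flat on the lips (a sleeve left over is not needed), and do not shift the jar, the cup or the brass weight.

Things in the scene. Friction and masses are not known exactly. Their poses are not given: they have to be found in the camera images.
- strut: slotted aluminium strut fixed flat on the counter, slot upward, black end caps: 283 mm long (along its x axis), 52 mm wide (y), 24 mm high (z). Slot 23 mm wide along the middle between two lips 4 mm thick (height 20 to 24 mm); the cavity beneath is 46 mm wide, its floor at 4 mm, so a bolt head on the floor may be turned freely under the lips and a caught bolt's origin stands 4 mm above the strut's origin. Origin: centre of the underside
- tray: shallow white plastic tray fixed on the counter, 230 (x) x 90 (y) mm, rim 12 mm high; the bolts stand in it, its inner floor about 3 mm above the counter. Origin: centre of the underside
- mark0 (a point): place for a bolt: middle of the slot at lip-top height (24 mm above the counter), where a thin black line crosses both lips; 80 mm towards the strut -x end
- mark1 (a point): place for a bolt: middle of the slot at lip-top height (24 mm above the counter), where a thin black line crosses both lips; half way along the strut
- mark2 (a point): place for a bolt: middle of the slot at lip-top height (24 mm above the counter), where a thin black line crosses both lips; 80 mm towards the strut +x end
- bolt0: hammer-head bolt (may be absent: two or three are there), standing head down in the tray: flat dark steel bar head 38 x 18 x 10 mm (long side along its x axis), from whose middle a square bright stud of 12 x 12 mm, sides parallel to the head's, rises along its z axis; 68 mm high in all, the last 6 mm reduced to 9 x 9 mm; 90 g. Origin: centre of the head's underside
- bolt1: hammer-head bolt (may be absent: two or three are there), standing head down in the tray: flat dark steel bar head 38 x 18 x 10 mm (long side along its x axis), from whose middle a square bright stud of 12 x 12 mm, sides parallel to the head's, rises along its z axis; 68 mm high in all, the last 6 mm reduced to 9 x 9 mm; 90 g. Origin: centre of the head's underside
- bolt2: hammer-head bolt (may be absent: two or three are there), standing head down in the tray: flat dark steel bar head 38 x 18 x 10 mm (long side along its x axis), from whose middle a square bright stud of 12 x 12 mm, sides parallel to the head's, rises along its z axis; 68 mm high in all, the last 6 mm reduced to 9 x 9 mm; 90 g. Origin: centre of the head's underside
- sleeve0: loose grey plastic spacer sleeve, standing on the counter: outside diameter 40 mm, round bore 23 mm right through, 36 mm high, 50 g. Origin: centre of its lower end; z along the bore. The three are alike
- sleeve1: loose grey plastic spacer sleeve, standing on the counter: outside diameter 40 mm, round bore 23 mm right through, 36 mm high, 50 g. Origin: centre of its lower end; z along the bore. The three are alike
- sleeve2: loose grey plastic spacer sleeve, standing on the counter: outside diameter 40 mm, round bore 23 mm right through, 36 mm high, 50 g. Origin: centre of its lower end; z along the bore. The three are alike
- jar: bystander: amber glass jar with black cap, 72 mm across, 95 mm high; origin at its underside
- cup: bystander: white cup, 80 mm across, 60 mm high; origin at its underside
- weight: bystander: brass calibration weight, 38 mm across, 58 mm high; origin at its underside

How it is judged:
On the way:
1. every bolt stands through the slot at a mark, its head turned across under both lips (angle between the x axis of each of bolt0, bolt1, bolt2 and the y axis of strut, either way round below 0.26 rad and z of bolt0 in the frame of strut between 0 and 0.01 m and angle between each of bolt0, bolt1, bolt2's own z axis and vertical below 0.15 rad and (horizontal distance between bolt0 and mark0 below 0.012 m or horizontal distance between bolt0 and mark1 below 0.012 m or horizontal distance between bolt0 and mark2 below 0.012 m) and z of bolt1 in the frame of strut between 0 and 0.01 m and (horizontal distance between bolt1 and mark0 below 0.012 m or horizontal distance between bolt1 and mark1 below 0.012 m or horizontal distance between bolt1 and mark2 below 0.012 m) and z of bolt2 in the frame of strut between 0 and 0.01 m and (horizontal distance between bolt2 and mark0 below 0.012 m or horizontal distance between bolt2 and mark1 below 0.012 m or horizontal distance between bolt2 and mark2 below 0.012 m)), for 0.2 s.
At the end, for the whole second after the job is handed in: Each bolt present: underside under 10 mm above the strut's, head within 15 degrees of square across, upright within 8 degrees, within 12 mm of a mark; a sleeve round its stud within 7 mm, lower end within 4 mm of the lips' top, upright within 7 degrees; all at rest (all of step 1 and ((horizontal distance between sleeve0 and bolt0 below 0.007 m and z of sleeve0 in the frame of strut between 0.02 and 0.028 m and angle between sleeve0's own z axis and vertical below 0.12 rad) or (horizontal distance between sleeve1 and bolt0 below 0.007 m and z of sleeve1 in the frame of strut between 0.02 and 0.028 m and angle between sleeve1's own z axis and vertical below 0.12 rad) or (horizontal distance between sleeve2 and bolt0 below 0.007 m and z of sleeve2 in the frame of strut between 0.02 and 0.028 m and angle between sleeve2's own z axis and vertical below 0.12 rad)) and linear speed of each of bolt0, bolt1, bolt2, sleeve0, sleeve1, sleeve2 below 0.02 m/s and ((horizontal distance between sleeve0 and bolt1 below 0.007 m and z of sleeve0 in the frame of strut between 0.02 and 0.028 m and angle between sleeve0's own z axis and vertical below 0.12 rad) or (horizontal distance between sleeve1 and bolt1 below 0.007 m and z of sleeve1 in the frame of strut between 0.02 and 0.028 m and angle between sleeve1's own z axis and vertical below 0.12 rad) or (horizontal distance between sleeve2 and bolt1 below 0.007 m and z of sleeve2 in the frame of strut between 0.02 and 0.028 m and angle between sleeve2's own z axis and vertical below 0.12 rad)) and ((horizontal distance between sleeve0 and bolt2 below 0.007 m and z of sleeve0 in the frame of strut between 0.02 and 0.028 m and angle between sleeve0's own z axis and vertical below 0.12 rad) or (horizontal distance between sleeve1 and bolt2 below 0.007 m and z of sleeve1 in the frame of strut between 0.02 and 0.028 m and angle between sleeve1's own z axis and vertical below 0.12 rad) or (horizontal distance between sleeve2 and bolt2 below 0.007 m and z of sleeve2 in the frame of strut between 0.02 and 0.028 m and angle between sleeve2's own z axis and vertical below 0.12 rad))); the robot touches nothing.
It fails at once if the jar is shifted more than 30 mm (distance of jar from where it was at the start of the episode above 0.03 m).
It fails at once if the cup is shifted more than 30 mm (distance of cup from where it was at the start of the episode above 0.03 m).
It fails at once if the weight is shifted more than 30 mm (distance of weight from where it was at the start of the episode above 0.03 m).
Of bolt0, bolt1, bolt2 only 2 to 3 are there at a start; the rules pass over those that are not, and their reading is None.
At some moment in a run one of sleeve0, sleeve1, sleeve2 may be knocked a few centimetres aside while the robot is not near it.
It also fails if it takes over 210 s, if anything falls off the work surface, if the arm or the gripper's body presses on something with over 40 N, if the wrist force passes 120 N, or if a joint passes its speed limit or range.

## Working session

There is one attempt and no reset: what is moved stays moved. The work goes in short steps, Python scripts to look and compute and a shell command to move; the robot and the scene stay as the last step left them, time stands still between calls to the robot, and variables do not carry over. Pictures are saved under pics/ and viewed, at most 14 in all, crops included, and the job is handed in when it is done.

```bash
mkdir -p pics; ls
cat > h.py <<'E'
import numpy as np, cv2
from bench import ctrl
from scipy.spatial.transform import Rotation as R
def snap(n,f):
    s=ctrl.state(); im=ctrl.camera(n); cv2.imwrite('pics/'+f+'.png',im[:,:,::-1]); 
    np.save('pics/'+f+'.npy',np.r_[s['tool_pos'],s['eef_rot']]); return im
def cam(n,pose=None):
    p=ctrl.camera_params(n); K=np.array([[p['fx'],0,p['cx']],[0,p['fy'],p['cy']],[0,0,1]]); d=np.array(p['distortion'],float)
    if 'camera_from_world' in p: T=np.linalg.inv(np.array(p['camera_from_world']))
    else:
        W=np.eye(4); W[:3,3]=pose[:3]; W[:3,:3]=R.from_rotvec(pose[3:]).as_matrix(); T=W@np.array(p['T_tool_cam'])
    return K,d,T
def ray(n,px,z,pose=None):
    "pixels -> world points on plane z"
    K,d,T=cam(n,pose); px=np.array(px,float).reshape(-1,1,2)
    u=cv2.undistortPoints(px,K,d)[:,0]; v=np.c_[u[:,0],-u[:,1],-np.ones(len(u))]@T[:3,:3].T; o=T[:3,3]
    return o+v*((z-o[2])/v[:,2])[:,None]
def proj(n,P,pose=None):
    K,d,T=cam(n,pose); c=(np.atleast_2d(P)-T[:3,3])@T[:3,:3]; c=c*[1,-1,-1]
    return cv2.projectPoints(c,np.zeros(3),np.zeros(3),K,d)[0][:,0]
E
python3 - <<'E'
from h import *
print(ctrl.state())
for n in ['scene','side','wrist']: snap(n,n+'0'); print(n,ctrl.camera_params(n))
a=[cv2.imread(f'pics/{n}0.png') for n in ['scene','side']]
E
```

```text
pics
{'clock': 0.0, 'q': array([ 1.10340731e+00,  1.24497193e-01,  1.65166303e+00,  2.47300440e-05,
        1.36749011e+00, -8.25895058e-02]), 'joint_vel': array([ 4.70075137e-06,  1.95539153e-03,  7.46489000e-04, -6.96731939e-04,
        1.44921622e-03,  5.21027276e-04]), 'joint_efforts': array([ 2.77285553e-04, -4.23589325e+01, -3.65461743e+01, -2.35878761e-04,
        6.68854831e-03,  2.95605639e-05]), 'tool_pos': array([0.243899  , 0.60223863, 0.40346425]), 'eef_rot': array([-0.60061553, -3.08305028,  0.00309985]), 'wrist_force': array([0.3094469 , 0.29399983, 0.14263045]), 'torque': array([-0.00824664,  0.02144298,  0.0484423 ]), 'gripper_force': 0.0, 'opening': 0.08554488432553754}
scene {'fx': 399.752849504101, 'fy': 399.752849504101, 'cx': 256.36306417363755, 'cy': 196.4978805859695, 'distortion': array([-0.09039972,  0.        ,  0.        ,  0.        ,  0.        ]), 'camera_from_world': array([[ 0.29073687,  0.95679231, -0.00453272, -0.17833896],
       [-0.68353381,  0.21101312,  0.69875246,  0.36070112],
       [ 0.66951744, -0.20005483,  0.71534919, -1.51779848],
     
[... 368 characters left out ...]
70746769, -0.1244935 ],
       [-0.11446417,  0.69834974,  0.70654483, -1.0389222 ],
       [ 0.        ,  0.        ,  0.        ,  1.        ]])}
wrist {'fx': 333.0477323654414, 'fy': 333.0477323654414, 'cx': 252.89427811837385, 'cy': 190.84744495823256, 'distortion': array([-0.04823722,  0.        ,  0.        ,  0.        ,  0.        ]), 'T_tool_cam': array([[ 1.44637713e-03,  9.63003041e-01,  2.69486642e-01,
         6.95345819e-02],
       [ 9.99998599e-01, -1.16565366e-03, -1.20171849e-03,
         1.56801154e-03],
       [-8.43130468e-04,  2.69488002e-01, -9.63003378e-01,
         3.00404975e-02],
       [ 0.00000000e+00,  0.00000000e+00,  0.00000000e+00,
         1.00000000e+00]])}
```

View pics/scene0.png

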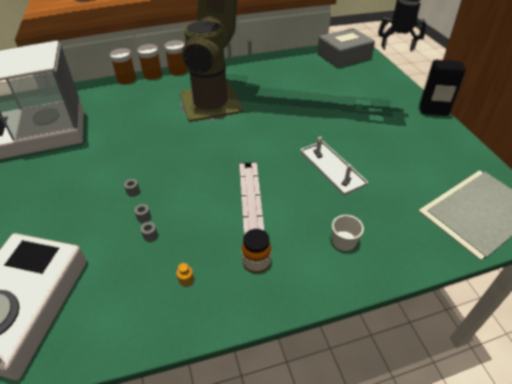

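View pics/side0.png

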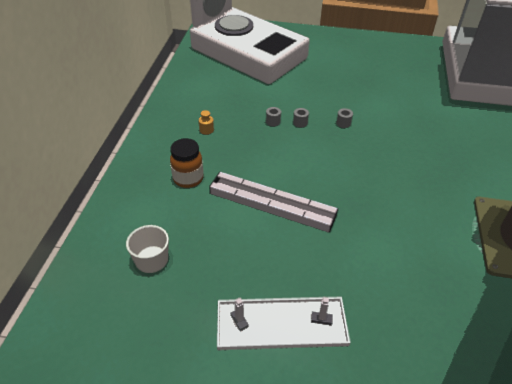

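Scene and side show two bolts in the tray (side heads ≈(240,319),(321,318)), the strut from ≈(213,185) to (333,215), sleeves ≈(273,117),(301,118),(345,118), jar (186,163) by the strut's far end, cup (150,249) and weight (206,123).

Run:
```python
from h import *
f=lambda px,z:print(np.round(ray('side',px,z),3).tolist())
print('sleeves');f([(273,112),(301,113),(345,113)],.036)
print('strut ends');f([(213,185),(333,215)],.024)
print('bolts head');f([(240,320),(321,318)],.01)
print('studtop');f([(239,302),(325,300)],.07)
print('tray');f([(219,300),(345,299),(347,346),(219,347)],.012)
print('jar,weight,cup');f([(188,180),(206,130),(150,265)],.0)
print(np.round(ray('scene',[(131,183),(142,210),(149,228)],.036),3).tolist())
s=ctrl.state();print(R.from_rotvec(s['eef_rot']).as_matrix().round(3).tolist())
im=cv2.imread('pics/side0.png')
c=cv2.resize(im[165:350,195:355],None,fx=3.2,fy=3.2,interpolation=cv2.INTER_CUBIC);cv2.imwrite('pics/c1.png',c)
```

```text
sleeves
[[0.592, -0.287, 0.036], [0.52, -0.297, 0.036], [0.407, -0.32, 0.036]]
strut ends
[[0.683, -0.008, 0.024], [0.411, 0.029, 0.024]]
bolts head
[[0.556, 0.299, 0.01], [0.414, 0.268, 0.01]]
studtop
[[0.557, 0.3, 0.07], [0.413, 0.268, 0.07]]
tray
[[0.602, 0.268, 0.012], [0.373, 0.221, 0.012], [0.365, 0.313, 0.012], [0.581, 0.356, 0.012]]
jar,weight,cup
[[0.751, -0.036, 0.0], [0.757, -0.223, 0.0], [0.757, 0.209, 0.0]]
[[0.408, -0.319, 0.036], [0.526, -0.299, 0.036], [0.596, -0.287, 0.036]]
[[-0.927, 0.375, -0.001], [0.375, 0.927, -0.001], [0.0, -0.002, -1.0]]
```

View pics/wrist0.png

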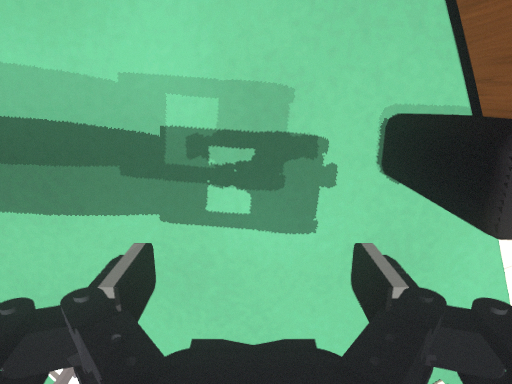

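```bash
cat >> h.py <<'E'
def go(x,y,z,yaw):
    "print row for target TCP, yaw = world angle (deg) of tool x with tool down"
    s=ctrl.state(); M=R.from_rotvec(s['eef_rot']); a=np.radians(yaw)
    T=R.from_matrix(np.c_[[np.cos(a),np.sin(a),0],[np.sin(a),-np.cos(a),0],[0,0,-1]])
    d=M.inv().apply(np.array([x,y,z])-s['tool_pos'])/.025
    print('row',d.round(3).tolist(),(M.inv()*T).as_rotvec().round(4).tolist(),'q6deg',round(np.degrees(s['q'][5])),'t',round(s['clock'],2))
E
python3 -m pendant '[[[0,-13.8,-8.3,0,0,0,0],[0,-13.8,-8.3,0,0,0,0],[0,-13.8,-8.3,0,0,0,0],[0,-13.8,-8.3,0,0,0,0],[0,-13.8,-8.3,0,0,0,0]]]'
python3 - <<'E'
from h import *
go(.485,.28,.40,158)
E
```

```text
clock: 0.78
tool_pos: [0.4325, 0.3508, 0.4046]
eef_rot: [0.6, 3.084, 0.0]
wrist_force: [0.1, 0.4, 0.1]
opening: 0.0855
gripper_force: 0.0
row [-3.009, -1.839, 0.183] [0.0, 0.0001, -0.0005] q6deg -34 t 0.78
```

```bash
python3 -m pendant '[[[0,-3,-1.8,0,0,0,0],[0,-3,-1.8,0,0,0,0],[0,-3,-1.8,0,0,0,0]]]' | head -2
python3 - <<'E'
from h import *
im=snap('wrist','w1')
E
```

```text
clock: 1.15
tool_pos: [0.4852, 0.2813, 0.4043]
```

View pics/w1.png

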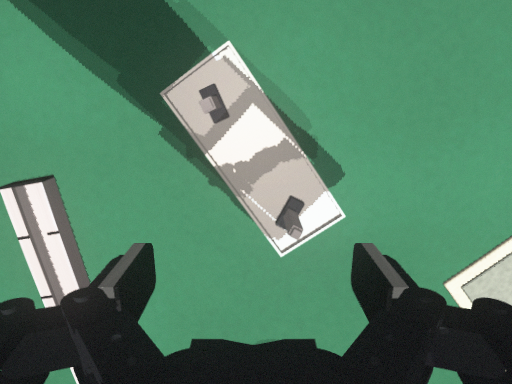

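The wrist view shows both bolts: heads at ≈(213,103) and ≈(290,213), stud tops ≈(207,104) and ≈(294,232).

Run:
```python
from h import *
im=cv2.imread('pics/w1.png'); p=np.load('pics/w1.npy')
hsv=cv2.cvtColor(im,cv2.COLOR_BGR2HSV)
for (x0,y0,x1,y1) in [(192,75,240,130),(268,185,320,245)]:
    m=np.zeros(im.shape[:2],np.uint8); g=im[y0:y1,x0:x1].max(2); m[y0:y1,x0:x1]=((g<75)*255)
    n,l,st,c=cv2.connectedComponentsWithStats(m); k=1+st[1:,4].argmax()
    ys,xs=np.where(l==k); P=ray('wrist',np.c_[xs,ys],.013,p)[:,:2]
    r=cv2.minAreaRect((P*1000).astype(np.float32)); b=cv2.boxPoints(r)
    e=max([b[1]-b[0],b[2]-b[1]],key=np.linalg.norm)
    print(st[k],np.round(r[0],1),np.round(r[1],1),'long axis deg',np.degrees(np.arctan2(e[1],e[0])).round(1)%180)
print(ray('wrist',[(207,104),(294,233)],.071,p).round(4).tolist())
c=np.hstack([cv2.resize(im[y:y+70,x:x+70],(390,390),interpolation=cv2.INTER_CUBIC) for x,y in [(180,70),(258,180)]])
cv2.imwrite('pics/c2.png',c)
```

```text
[214  94   3   2   4] [403.  273.9] [2.1 1. ] long axis deg 67.7
[276 197  19  26  49] [549.  295.7] [ 4.5 35.1] long axis deg 126.6
[[0.4107, 0.2697, 0.071], [0.5549, 0.2984, 0.071]]
```

View pics/c2.png

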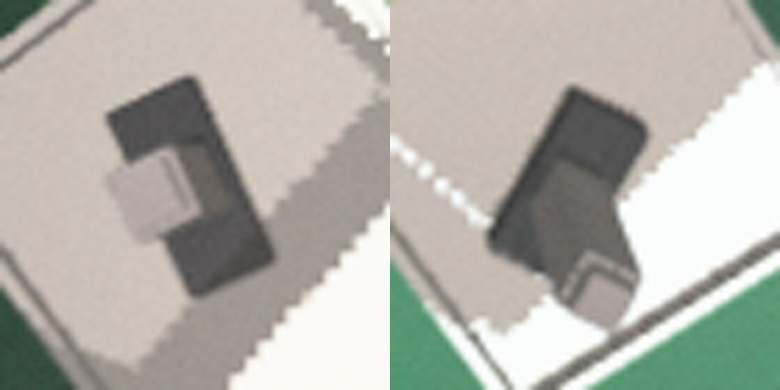

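The crop shows head-top corners: left bolt (107,117),(192,77),(272,258),(197,298); right bolt (570,87),(648,132) and left edge down to (490,240) in crop pixels.

Run:
```python
from h import *
p=np.load('pics/w1.npy'); s=70/390
A=ray('wrist',np.array([(107,117),(192,77),(272,258),(197,298)])*s+[180,70],.013,p)[:,:2]*1000
B=ray('wrist',np.array([(182,90),(258,133),(106,238)])*s+[258,180],.013,p)[:,:2]*1000
ang=lambda v:np.degrees(np.arctan2(v[1],v[0]))%180
print(A.mean(0),ang(A[2]-A[1]),ang(A[3]-A[0]),ang(A[1]-A[0]),np.linalg.norm(A[2]-A[1]))
print((B[1]+B[2])/2,ang(B[2]-B[0]),ang(B[1]-B[0]),np.linalg.norm(B[2]-B[0]),np.linalg.norm(B[1]-B[0]))
print('strut pts',ray('wrist',[(47,176),(24,239),(50,233),(46,295)],.024,p).round(4).tolist())
```

```text
[411.50909509 269.59686636] 1.2091863595974248 3.2977970223561206 91.70123075435275 36.174219074435946
[556.13812295 301.09533149] 133.05455122741296 37.77227067316835 35.340264265836595 18.328010298144076
strut pts [[0.411, 0.0691, 0.024], [0.4653, 0.0026, 0.024], [0.4705, 0.0362, 0.024], [0.5392, -0.0134, 0.024]]
```

Run:
```python
from h import *
go(.4113,.2697,.30,92)
go(.4113,.2697,.208,92)
```

```text
row [2.522, -1.571, 4.177] [-0.0007, -0.0006, 1.1494] q6deg -43 t 1.2
row [2.519, -1.57, 7.857] [-0.0007, -0.0006, 1.1494] q6deg -43 t 1.2
```

```bash
python3 -m pendant '[[[0,2.5,-1.57,2,0,0,1.15],[0,2.5,-1.57,4,0,0,1.15],[0,2.5,-1.57,4,0,0,1.15],[0,2.5,-1.57,4,0,0,1.15],[0,2.5,-1.57,4,0,0,1.15]]]' | head -1
python3 -m pendant '[[[0,0,0,0,0,0,0.22],[0,0,0,0,0,0,0.22],[0,0,0,0,0,0,0.22]]]' | head -3
python3 - <<'E'
from h import *
go(.4113,.2697,.208,92)
E
```

```text
clock: 1.82
clock: 2.2
tool_pos: [0.4112, 0.2705, 0.3047]
eef_rot: [-2.186, -2.257, 0.0]
row [-0.03, 0.002, 3.867] [-0.0002, -0.0, -0.003] q6deg 25 t 2.2
```

```bash
python3 -m pendant '[[[0,0,0,2,0,0,0],[0,0,0,3.5,0,0,0],[0,0,0,3.85,0,0,0],[0.5,0,0,3.85,0,0,0],[1,0,0,3.85,0,0,0]]]' | head -3
python3 -m pendant '[[[1,0,0,0,0,0,0],[1,0,0,0,0,0,0],[1,0,0,0,0,0,0],[1,0,0,0,0,0,0]]]'
```

```text
clock: 2.82
tool_pos: [0.4126, 0.2704, 0.2104]
eef_rot: [2.188, 2.253, 0.005]
clock: 3.32
tool_pos: [0.4121, 0.2701, 0.2094]
eef_rot: [2.189, 2.253, 0.002]
wrist_force: [-1.2, -0.2, 5.7]
opening: 0.0108
gripper_force: 61.0
```

```bash
python3 -m pendant '[[[1,0,0,-2,0,0,0],[1,0,0,-4,0,0,0],[1,0,0,-6,0,0,0],[1,0,0,-7.5,0,0,0]]]'
python3 - <<'E'
from h import *
go(.52,-.05,.40,82.3)
E
```

```text
clock: 3.82
tool_pos: [0.4116, 0.2698, 0.3979]
eef_rot: [2.189, 2.253, 0.002]
wrist_force: [-0.3, 0.7, -0.7]
opening: 0.0107
gripper_force: 60.3
row [-12.91, 3.969, -0.085] [0.0014, -0.0008, 0.163] q6deg 25 t 3.83
```

```bash
python3 -m pendant '[[[1,-12.9,4,0,0,0,0.163],[1,-12.9,4,0,0,0,0.163],[1,-12.9,4,0,0,0,0.163],[1,-12.9,4,0,0,0,0.163],[1,-12.9,4,0,0,0,0.163]]]' | head -1
python3 -m pendant '[[[1,-1,0.3,0,0,0,0],[1,-1,0.3,0,0,0,0],[1,-1,0.3,0,0,0,0]]]'
python3 - <<'E'
from h import *
im=snap('wrist','w2')
go(.52,-.05,.40,82.3)
E
```

```text
clock: 4.45
clock: 4.82
tool_pos: [0.5166, -0.0511, 0.3954]
eef_rot: [-2.365, -2.067, 0.001]
wrist_force: [-0.2, -0.2, -0.5]
opening: 0.0109
gripper_force: 60.4
row [0.047, 0.132, -0.179] [-0.0008, -0.0004, 0.001] q6deg -4 t 4.88
```

View pics/w2.png

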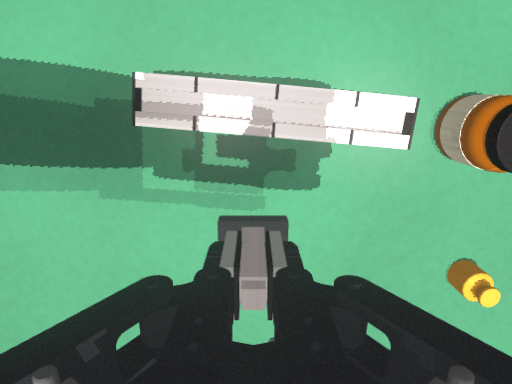

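The held bolt hangs squarely (head at ≈(253,222), along tool y); strut marks: upper lip ≈(196,84),(277,92),(357,99), lower lip ≈(195,123),(273,130),(351,137); jar at right, weight at (473,283).

Run:
```python
from h import *
p=np.load('pics/w2.npy'); im=cv2.imread('pics/w2.png')
P=ray('wrist',[(196,84),(277,92),(357,99),(195,123),(273,130),(351,137)],.024,p)[:,:2]*1000
print(P.round(1).tolist()); M=(P[:3]+P[3:])/2; d=M[2]-M[0]
print('marks',M.round(1).tolist(),np.linalg.norm(d),np.degrees(np.arctan2(d[1],d[0])))
# strut outer corners on lip top
C=ray('wrist',[(136,73),(418,97),(410,149),(136,125)],.024,p)[:,:2]*1000; c=C.mean(0)
e=(C[1]+C[2]-C[0]-C[3])/2; print('corner centre',c.round(1),np.linalg.norm(e),np.degrees(np.arctan2(e[1],e[0])))
print('expected head in tool frame')
W=R.from_rotvec(p[3:]); H=ray('wrist',[(218,219),(288,218)],p[2]-.155-.040,p)
print(W.inv().apply(H-p[:3]).round(4).tolist())
c=cv2.resize(im[60:165,120:430],None,fx=2.5,fy=2.5,interpolation=cv2.INTER_CUBIC);cv2.imwrite('pics/c3.png',c)
```

```text
[[471.2, 39.7], [549.2, 21.5], [627.5, 4.7], [463.6, 2.6], [540.9, -14.9], [619.3, -32.3]]
marks [[467.4, 21.2], [545.0, 3.3], [623.4, -13.8]] 159.82933813538503 -12.626390969405602
corner centre [546.8   3.5] 281.91863240911874 -12.34355340694284
expected head in tool frame
[[0.0086, -0.0191, 0.195], [0.0093, 0.0178, 0.195]]
```

View pics/c3.png

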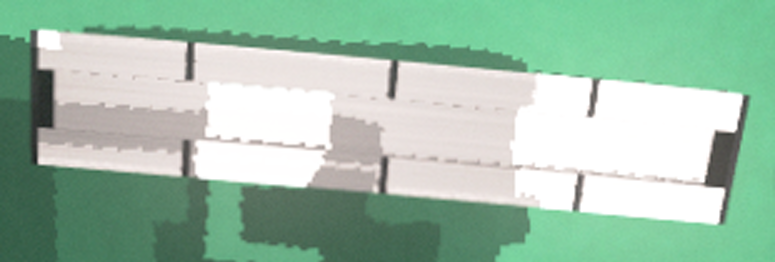

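Run:
```python
from h import *
go(.4674,.0212,.253,77.6)
```

```text
row [2.587, -2.327, 5.704] [-0.0008, -0.0004, 0.083] q6deg -4 t 4.88
```

```bash
python3 -m pendant '[[[1,2.6,-2.3,1,0,0,0.083],[1,2.6,-2.3,3,0,0,0.083],[1,2.6,-2.3,5.5,0,0,0.083],[1,2.6,-2.3,5.5,0,0,0.083],[1,2.6,-2.3,5.5,0,0,0.083]]]' | head -3
python3 - <<'E'
from h import *
snap('wrist','w3')
go(.4674,.0212,.210,77.6)
E
```

```text
clock: 5.5
tool_pos: [0.4695, 0.0209, 0.2606]
eef_rot: [2.447, 1.967, 0.003]
row [-0.003, -0.118, 2.065] [0.005, -0.0008, -0.0005] q6deg 8 t 5.55
```

View pics/w3.png

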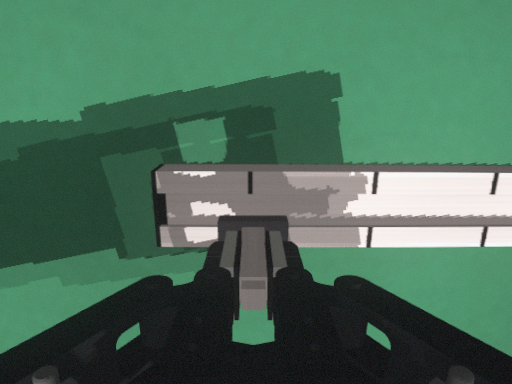

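Bolt hangs over the strut; lips at rows ≈173–192 (upper) and 226–245 (lower), mark line at x≈250 on the upper lip, 370/375 the next.

Run:
```python
from h import *
p=np.load('pics/w3.npy'); im=cv2.imread('pics/w3.png').astype(int)
print(im[160:255,320].sum(1)//3)
W=R.from_rotvec(p[3:])
P=ray('wrist',[(320,173),(320,193),(320,225),(320,245),(250,182),(375,182),(370,237),(210,173),(210,193),(210,225),(210,245)],.024,p)
print((W.inv().apply(P-p[:3])*1000).round(1).tolist())
```

```text
[ 72  69  68  72  84  95  95  92  97  95  95 125 169 183 181 176 167 160
 158 159 159 158 160 158 160 159 161 154 152 145 129 120 120 122 120 118
 121 120 122 121 121 123 121 120 119 122 122 123 122 122 124 125 123 121
 120 143 151 146 130 121 119 122 124 120 120 105 100 145 158 157 155 155
 159 157 154 154 153 157 153 153 155 158 155 168 167 171 170 137 115 112
 113 112 112 115 112]
[[24.2, 41.8, 236.7], [11.0, 42.5, 236.7], [-11.1, 43.8, 236.7], [-25.6, 44.6, 236.7], [18.3, -2.7, 236.6], [18.4, 77.7, 236.8], [-19.9, 78.2, 236.8], [24.1, -28.1, 236.5], [10.9, -28.6, 236.5], [-11.1, -29.3, 236.5], [-25.6, -29.8, 236.5]]
```

```bash
python3 -m pendant '[[[1,-0.02,-0.1,0,0,0,0],[1,-0.02,-0.1,0.5,0,0,0],[1,-0.02,-0.1,1,0,0,0],[1,-0.02,-0.1,1.5,0,0,0],[1,-0.02,-0.1,1.8,0,0,0]]]'
python3 -m pendant '[[[1,0,0,0,0,0,0],[1,0,0,0,0,0,0]]]' | sed -n 2,4p
```

```text
clock: 6.18
tool_pos: [0.4655, 0.0205, 0.2119]
eef_rot: [-2.448, -1.966, 0.003]
wrist_force: [-0.2, 0.0, -1.1]
opening: 0.0112
gripper_force: 60.4
tool_pos: [0.4662, 0.0205, 0.2136]
eef_rot: [2.449, 1.967, 0.0]
wrist_force: [-0.6, 0.2, -0.4]
```

```bash
python3 -m pendant '[[[1,0,0,0.05,0,0,-0.8],[1,0,0,0.05,0,0,-0.8],[1,0,0,0.05,0,0,-0.8],[1,0,0,0.05,0,0,-0.8],[1,0,0,0.05,0,0,-0.8]]]'
python3 -m pendant '[[[1,0,0,0,0,0,-0.771],[1,0,0,0,0,0,-0.771],[1,0,0,0,0,0,-0.771],[1,0,0,0,0,0,-0.771],[1,0,0,0,0,0,-0.771]]]'
python3 - <<'E'
from h import *
go(.4674,.0212,.210,167.6)
E
```

```text
clock: 7.05
tool_pos: [0.4663, 0.0205, 0.2129]
eef_rot: [1.486, 2.766, 0.001]
wrist_force: [-0.1, 0.1, -1.3]
opening: 0.0105
gripper_force: 60.3
clock: 7.68
tool_pos: [0.4663, 0.0205, 0.2128]
eef_rot: [0.342, 3.122, -0.0]
wrist_force: [-0.5, -0.1, -0.7]
opening: 0.011
gripper_force: 60.3
row [-0.038, 0.036, 0.111] [0.0001, 0.0011, -0.0019] q6deg -82 t 7.67
```

Lower to the floor, then open and rise.

```bash
python3 -m pendant '[[[1,-0.03,0.03,0.08,0,0,0],[1,-0.03,0.03,0.12,0,0,0],[1,-0.03,0.03,0.12,0,0,0]]]' | sed -n 2,4p
python3 -m pendant '[[[0.85,0,0,0,0,0,0],[0.6,0,0,0,0,0,0],[0,0,0,0,0,0,0],[0,0,0,0,0,0,0]]]' | sed -n 2,5p
python3 -m pendant '[[[0,0,0,-1,0,0,0],[0,0,0,-3,0,0,0],[0,0,0,-5,0,0,0],[0,0,0,-5,0,0,0]]]' | sed -n 2,5p
python3 - <<'E'
from h import *
snap('wrist','w4')
E
```

```text
tool_pos: [0.4675, 0.0211, 0.2104]
eef_rot: [0.343, 3.122, -0.0]
wrist_force: [-3.5, 0.6, 7.1]
tool_pos: [0.4668, 0.0211, 0.2091]
eef_rot: [-0.341, -3.123, 0.0]
wrist_force: [0.6, -0.1, 0.9]
opening: 0.0662
tool_pos: [0.4684, 0.021, 0.3396]
eef_rot: [0.34, 3.113, 0.001]
wrist_force: [-1.0, 0.5, -0.4]
opening: 0.0856
```

View pics/w4.png

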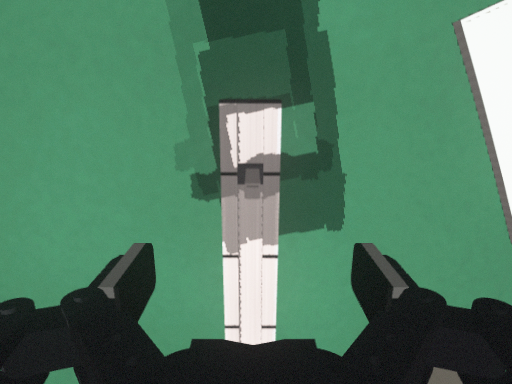

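Bolt 0 stands at ≈(251,175), right on its mark (line at row 173), head across under both lips.

Run:
```python
from h import *
go(.5555,.300,.34,41)
```

```text
row [-1.03, 11.654, -0.12] [0.0059, 0.002, 2.2086] q6deg -82 t 9.1
```

```bash
python3 -m pendant '[[[0,-1,11.6,0,0,0,2.2],[0,-1,11.6,0,0,0,2.2],[0,-1,11.6,0,0,0,2.2],[0,-1,11.6,0,0,0,2.2],[0,-1,11.6,0,0,0,2.2]]]' | sed -n 2p
python3 - <<'E'
from h import *
go(.5555,.300,.30,41)
E
```

```text
tool_pos: [0.5537, 0.3007, 0.3316]
row [-0.059, 0.058, 1.266] [-0.003, 0.0024, 1.3184] q6deg -3 t 9.72
```

```bash
python3 -m pendant '[[[0,-0.06,0.06,0,0,0,1.32],[0,-0.06,0.06,0,0,0,1.32],[0,-0.06,0.06,0,0,0,1.32],[0,-0.06,0.06,0,0,0,1.32],[0,-0.06,0.06,0,0,0,1.32]]]' | sed -n 2p
python3 -m pendant '[[[0,0,0,1.2,0,0,0.4],[0,0,0,1.2,0,0,0.4],[0,0,0,1.2,0,0,0.4],[0,0,0,1.2,0,0,0.4]]]' | sed -n 2p
python3 - <<'E'
from h import *
snap('wrist','w5'); go(.5555,.300,.209,41)
E
```

```text
tool_pos: [0.5553, 0.298, 0.3315]
tool_pos: [0.5557, 0.2982, 0.3035]
row [0.037, -0.063, 3.797] [-0.0001, 0.0003, -0.0112] q6deg 73 t 10.9
```

View pics/w5.png

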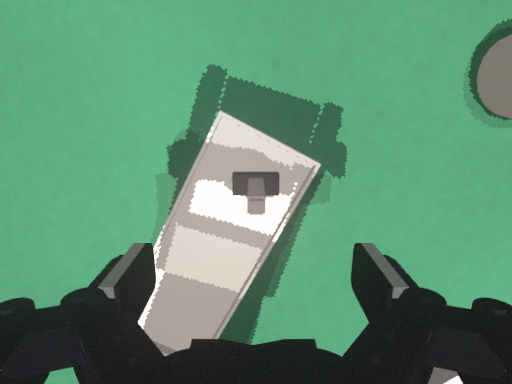

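Bolt B's head at ≈(256,184) is level with the closing line; check its offset then descend.

Run:
```python
from h import *
p=np.load('pics/w5.npy'); W=R.from_rotvec(p[3:])
print((W.inv().apply(ray('wrist',[(232,172),(279,172),(279,195),(232,195)],.013,p)-p[:3])*1000).round(1).tolist())
print((W.inv().apply(ray('wrist',[(256,212)],.071,p)-p[:3])*1000).round(1).tolist())
```

```text
[[12.0, -18.6, 290.5], [12.1, 19.0, 290.5], [-7.1, 19.4, 290.5], [-7.2, -18.9, 290.5]]
[[-1.5, 0.2, 232.5]]
```

```bash
python3 -m pendant '[[[0,0.03,0,2,0,0,0],[0,0.03,0,3.5,0,0,0],[0,0.03,0,3.8,0,0,0],[0.5,0.03,0,3.8,0,0,0],[1,0.03,0,3.8,0,0,0]]]' | sed -n 2p
python3 -m pendant '[[[1,0,0,0,0,0,0],[1,0,0,0,0,0,0],[1,0,0,0,0,0,0],[1,0,0,0,0,0,0]]]'
python3 -m pendant '[[[1,0,0,-2,0,0,0],[1,0,0,-4,0,0,0],[1,0,0,-4,0,0,0]]]'
python3 - <<'E'
from h import *
go(.5458,.0034,.31,77.6)
E
```

```text
tool_pos: [0.5574, 0.2992, 0.2117]
clock: 12.02
tool_pos: [0.5568, 0.2988, 0.2101]
eef_rot: [-2.95, -1.081, -0.002]
wrist_force: [0.2, -0.4, 3.4]
opening: 0.0107
gripper_force: 61.0
clock: 12.4
tool_pos: [0.5578, 0.2994, 0.3148]
eef_rot: [-2.949, -1.081, -0.015]
wrist_force: [0.6, -0.8, -0.2]
opening: 0.0105
gripper_force: 60.3
row [-8.018, 8.725, 0.14] [0.0057, -0.008, -0.6518] q6deg 73 t 12.4
```

```bash
python3 -m pendant '[[[1,-8,8.7,0,0,0,-0.65],[1,-8,8.7,0,0,0,-0.65],[1,-8,8.7,0,0,0,-0.65],[1,-8,8.7,0,0,0,-0.65],[1,-8,8.7,0,0,0,-0.65]]]' | sed -n 2p
python3 - <<'E'
from h import *
go(.5458,.0034,.26,77.6)
E
```

```text
tool_pos: [0.5432, 0.0015, 0.3072]
row [0.096, 0.092, 1.886] [-0.003, 0.0004, -0.0016] q6deg 7 t 13.03
```

```bash
python3 -m pendant '[[[1,0.05,0.05,1,0,0,0],[1,0.05,0.05,1.8,0,0,0],[1,0.05,0.05,1.8,0,0,0]]]' | sed -n 2p
python3 - <<'E'
from h import *
snap('wrist','w6'); go(.5458,.0034,.21,77.6)
p=np.load('pics/w6.npy'); im=cv2.imread('pics/w6.png').astype(int)
for c in (200,310): print(c,(im[160:255,c].sum(1)//3).tolist())
print((im[182,200:300].sum(1)//3).tolist());print((im[237,290:420].sum(1)//3).tolist())
E
```

```text
tool_pos: [0.5444, 0.005, 0.2606]
row [-0.06, 0.05, 2.091] [-0.0039, 0.0005, -0.0008] q6deg 7 t 13.45
200 [144, 143, 140, 108, 102, 130, 138, 139, 142, 137, 140, 178, 253, 253, 219, 174, 175, 179, 176, 176, 176, 175, 174, 174, 175, 174, 176, 178, 175, 180, 179, 177, 178, 178, 175, 174, 175, 177, 176, 177, 247, 254, 254, 254, 254, 254, 254, 254, 254, 254, 254, 254, 254, 254, 254, 254, 235, 184, 174, 177, 173, 175, 178, 179, 179, 153, 146, 240, 254, 254, 254, 254, 254, 254, 254, 254, 254, 254, 248, 202, 173, 175, 178, 176, 178, 175, 177, 136, 109, 107, 138, 143, 142, 144, 144]
310 [109, 107, 107, 108, 104, 124, 137, 133, 137, 135, 136, 137, 193, 233, 232, 229, 228, 224, 222, 222, 222, 223, 221, 224, 222, 222, 225, 227, 220, 190, 175, 172, 173, 175, 176, 171, 169, 170, 174, 171, 171, 173, 175, 172, 171, 176, 175, 174, 173, 167, 176, 176, 188, 204, 209, 214, 221, 189, 173, 172, 173, 174, 177, 175, 173, 164, 143, 152, 210, 221, 219, 216, 217, 218, 219, 217, 216, 219, 219, 219, 217, 224, 222, 224, 231, 234, 230, 230, 185, 170, 169, 169, 170, 166, 167]
[174, 175, 177, 177, 176, 175, 176, 17
[... 407 characters left out ...]
, 173, 191, 203, 209, 219, 223, 222, 224, 224, 223]
[171, 171, 192, 215, 217, 219, 218, 218, 218, 219, 217, 217, 218, 218, 218, 217, 220, 218, 218, 217, 219, 219, 219, 218, 220, 218, 218, 219, 216, 218, 219, 218, 219, 217, 218, 217, 220, 218, 217, 219, 218, 217, 215, 218, 218, 217, 219, 219, 218, 218, 218, 220, 219, 216, 219, 220, 220, 220, 221, 220, 218, 220, 219, 220, 220, 222, 219, 220, 220, 220, 222, 221, 236, 254, 255, 255, 255, 255, 255, 255, 255, 255, 255, 255, 254, 231, 133, 96, 98, 104, 230, 254, 255, 255, 255, 255, 255, 255, 255, 255, 255, 255, 255, 255, 255, 255, 255, 255, 255, 255, 255, 255, 255, 255, 255, 255, 255, 255, 255, 255, 255, 255, 255, 255, 255, 255, 255, 255, 255, 255]
```

```bash
python3 -m pendant '[[[1,-0.04,0.08,0,0,0,0],[1,-0.04,0.08,0.5,0,0,0],[1,-0.04,0.08,1,0,0,0],[1,-0.04,0.08,1.5,0,0,0],[1,-0.04,0.08,1.85,0,0,0]]]'
python3 -m pendant '[[[1,0,0,0,0,0,0],[1,0,0,0,0,0,0]]]' | sed -n 2,4p
```

```text
clock: 14.08
tool_pos: [0.5471, 0.0031, 0.2165]
eef_rot: [-2.449, -1.966, 0.002]
wrist_force: [-0.3, -0.4, -0.9]
opening: 0.0108
gripper_force: 60.3
tool_pos: [0.5478, 0.003, 0.2182]
eef_rot: [2.45, 1.966, 0.001]
wrist_force: [-0.1, -0.9, -1.6]
```

```bash
python3 -m pendant '[[[1,0,0,0.18,0,0,0],[1,0,0,0.18,0,0,-0.8],[1,0,0,0.18,0,0,-0.8],[1,0,0,0.18,0,0,-0.8],[1,0,0,0.18,0,0,-0.8]]]'|sed -n 2,4p
python3 -m pendant '[[[1,0,0,0,0,0,-0.771],[1,0,0,0,0,0,-0.771],[1,0,0,0,0,0,-0.771],[1,0,0,0,0,0,-0.771],[1,0,0,0,0,0,-0.771]]]'|sed -n 2,4p
python3 - <<'E'
from h import *
go(.5462,.0034,.211,167.6)
E
```

```text
tool_pos: [0.5477, 0.003, 0.2137]
eef_rot: [1.551, 2.731, 0.0]
wrist_force: [-0.7, -0.1, -1.3]
tool_pos: [0.5476, 0.003, 0.2136]
eef_rot: [0.421, 3.113, -0.0]
wrist_force: [-0.6, -0.0, -1.4]
row [0.059, -0.0, 0.105] [0.0, 0.0004, -0.0527] q6deg -80 t 15.57
```

```bash
python3 -m pendant '[[[1,0.03,0,0.05,0,0,-0.05],[1,0.05,0,0.12,0,0,-0.05],[1,0.05,0,0.12,0,0,-0.05]]]' | sed -n 2,4p
python3 -m pendant '[[[0.85,0,0,0,0,0,0],[0.6,0,0,0,0,0,0],[0,0,0,0,0,0,0],[0,0,0,0,0,0,0]]]' | sed -n 2,5p
python3 -m pendant '[[[0,0,0,-1,0,0,0],[0,0,0,-3,0,0,0],[0,0,0,-5,0,0,0],[0,0,0,-5,0,0,0]]]' | sed -n 2,5p
python3 - <<'E'
from h import *
p0=snap('wrist','w7'); im=snap('scene','s7')
a=cv2.imread('pics/w7.png')[60:,130:380]; b=cv2.resize(cv2.imread('pics/s7.png')[150:280,90:290],(500,324),interpolation=cv2.INTER_CUBIC)
cv2.imwrite('pics/c4.png',np.hstack([a,b])); go(.407,-.319,.35,167.6)
E
```

```text
tool_pos: [0.5466, 0.0034, 0.2111]
eef_rot: [0.345, 3.122, -0.0]
wrist_force: [-0.5, 0.3, 2.2]
tool_pos: [0.5463, 0.0034, 0.2104]
eef_rot: [-0.342, -3.123, -0.0]
wrist_force: [0.2, -0.2, 0.8]
opening: 0.0668
tool_pos: [0.5479, 0.0033, 0.3413]
eef_rot: [0.341, 3.112, 0.0]
wrist_force: [-0.0, -0.3, -0.3]
opening: 0.0854
row [2.649, -13.795, -0.567] [0.0001, 0.0011, -0.0017] q6deg -83 t 17.05
```

View pics/c4.png

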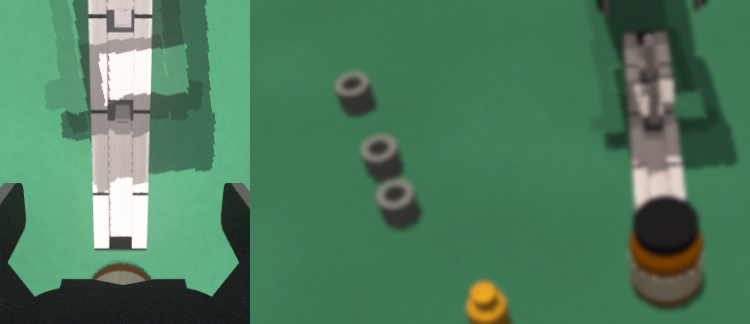

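Both bolts stand on their marks with heads across; sleeves unchanged at scene ≈(131,185),(142,210),(149,228).

```bash
python3 -m pendant '[[[0,2.6,-13.7,0,0,0,0],[0,2.6,-13.7,0,0,0,0],[0,2.6,-13.7,0,0,0,0],[0,2.6,-13.7,0,0,0,0],[0,2.6,-13.7,0,0,0,0]]]' | sed -n 2p
python3 - <<'E'
from h import *
go(.408,-.319,.31,167.6)
E
```

```text
tool_pos: [0.4214, -0.285, 0.3332]
row [0.226, -1.446, 0.925] [0.0017, -0.0031, -0.0017] q6deg -118 t 17.68
```

```bash
cat >> h.py <<'E'
def sleeve(f):
    "outer top circle centre of the sleeve(s) in wrist image f"
    im=cv2.imread(f'pics/{f}.png'); p=np.load(f'pics/{f}.npy'); hsv=cv2.cvtColor(im,cv2.COLOR_BGR2HSV)
    m=((hsv[:,:,1]<60)&(hsv[:,:,2]>60)&(hsv[:,:,2]<200)).astype(np.uint8); m[300:]=0
    n,l,st,c=cv2.connectedComponentsWithStats(m)
    for k in range(1,n):
        if st[k,4]<150: continue
        ys,xs=np.where(l==k); P=ray('wrist',np.c_[xs,ys],.036,p)[:,:2]*1000
        (cx,cy),r=cv2.minEnclosingCircle(P.astype(np.float32)); print(st[k].tolist(),'centre',round(cx,1),round(cy,1),'r',round(r,1))
E
python3 -m pendant '[[[0,0.22,-1.45,0.9,0,0,0],[0,0.22,-1.45,0.9,0,0,0],[0,0.22,-1.45,0.9,0,0,0],[0,0.22,-1.45,0.9,0,0,0]]]' | sed -n 2p
python3 - <<'E'
from h import *
snap('wrist','w8'); sleeve('w8'); go(.408,-.319,.178,167.6)
E
```

```text
tool_pos: [0.4103, -0.3171, 0.3129]
[218, 153, 52, 57, 1933] centre 402.1 -320.1 r 22.1
[97, 243, 49, 56, 802] centre 455.6 -433.6 r 31.7
[360, 243, 49, 56, 793] centre 501.3 -226.9 r 31.9
[272, 266, 46, 34, 880] centre 500.5 -298.4 r 21.0
row [0.079, -0.095, 5.409] [-0.0001, 0.0004, 0.0001] q6deg -121 t 18.23
```

View pics/w8.png

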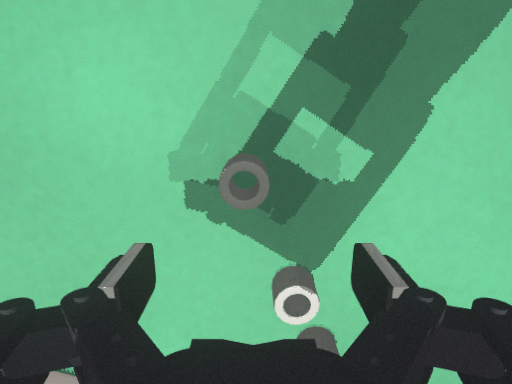

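The first sleeve's top ring centre is at ≈(244.5,185); next sleeve's ≈(296,305), third at ≈(318,340).

Run:
```python
from h import *
p=np.load('pics/w8.npy'); W=R.from_rotvec(p[3:])
P=ray('wrist',[(244.5,185),(296,305)],.036,p); print(P.round(4).tolist(),((W.inv().apply(P-p[:3]))/.025).round(3).tolist())
```

```text
[[0.4047, -0.3203, 0.036], [0.5179, -0.3006, 0.036]] [[0.191, -0.175, 11.078], [-4.061, 1.568, 11.078]]
```

```bash
python3 -m pendant '[[[0,0.19,-0.17,1,0,0,0],[0,0.19,-0.17,3,0,0,0],[0,0.19,-0.17,5,0,0,0],[0,0.19,-0.17,5.35,0,0,0],[0.4,0.19,-0.17,5.35,0,0,0]]]' | sed -n 2,5p
python3 -m pendant '[[[0.6,0,0,0,0,0,0],[0.8,0,0,0,0,0,0],[0.8,0,0,0,0,0,0],[0.8,0,0,0,0,0,0]]]'
```

```text
tool_pos: [0.4049, -0.321, 0.18]
eef_rot: [0.34, 3.123, -0.001]
wrist_force: [-0.8, -0.3, -0.2]
opening: 0.0694
clock: 19.35
tool_pos: [0.4054, -0.3221, 0.1822]
eef_rot: [0.342, 3.119, -0.004]
wrist_force: [-0.3, -0.1, 5.4]
opening: 0.0387
gripper_force: 60.1
```

```bash
python3 -m pendant '[[[0.8,0,0,-1,0,0,0],[0.8,0,0,-3,0,0,0],[0.8,0,0,-5,0,0,0],[0.8,0,0,-5,0,0,0]]]'
python3 - <<'E'
from h import *
go(.467,.0211,.31,167.6)
E
```

```text
clock: 19.85
tool_pos: [0.4056, -0.3224, 0.3111]
eef_rot: [0.341, 3.113, -0.012]
wrist_force: [-0.7, -0.1, -0.5]
opening: 0.0386
gripper_force: 60.3
row [0.575, 13.946, -0.055] [-0.0067, 0.0108, -0.0017] q6deg -122 t 19.85
```

```bash
python3 -m pendant '[[[0.8,0.55,13.9,0,0,0,0],[0.8,0.55,13.9,0,0,0,0],[0.8,0.55,13.9,0,0,0,0],[0.8,0.55,13.9,0,0,0,0],[0.8,0.55,13.9,0,0,0,0]]]' | sed -n 2p
python3 - <<'E'
from h import *
go(.467,.0211,.31,167.6)
E
```

```text
tool_pos: [0.4593, -0.0116, 0.3039]
row [-0.016, 1.343, -0.242] [-0.0, 0.0003, -0.002] q6deg -86 t 20.48
```

```bash
python3 -m pendant '[[[0.8,0,1.3,0,0,0,0],[0.8,0,1.3,0.3,0,0,0],[0.8,0,1.3,0.3,0,0,0],[0.8,0,1.3,0.3,0,0,0]]]' | sed -n 2p
python3 - <<'E'
from h import *
snap('wrist','w9'); go(.467,.0211,.206,167.6)
E
```

```text
tool_pos: [0.4665, 0.0172, 0.2963]
row [0.021, 0.157, 3.624] [-0.0002, -0.0002, -0.0035] q6deg -82 t 21.02
```

View pics/w9.png

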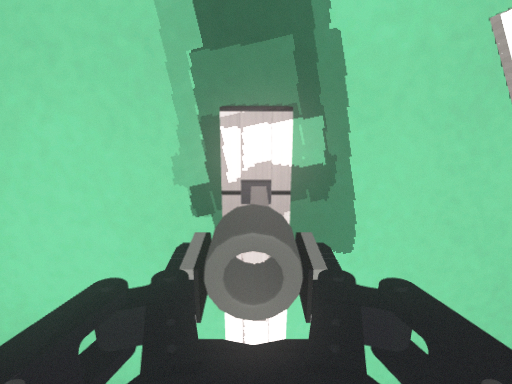

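Sleeve held upright, top ring centred ≈(253,273); the bolt head appears at ≈(256,190), mark line at row 192.

Run:
```python
from h import *
p=np.load('pics/w9.npy'); W=R.from_rotvec(p[3:]); f=lambda px,z:print((W.inv().apply(ray('wrist',px,z,p)-p[:3])*1000).round(1).tolist())
f([(253,271),(206,271),(300,271)],p[2]-.146)
f([(241,181),(271,181),(256,192)],.014); f([(221,192),(291,192)],.024)
```

```text
[[4.4, 2.0, 146.0], [4.4, -16.3, 146.0], [4.4, 20.3, 146.0]]
[[6.6, -7.2, 282.3], [6.6, 16.2, 282.3], [-2.3, 4.5, 282.3]]
[[0.5, -22.1, 272.3], [0.6, 30.9, 272.3]]
```

```bash
python3 -m pendant '[[[0.8,-0.04,0.14,0.3,0,0,0],[0.8,-0.04,0.14,1.1,0,0,0],[0.8,-0.04,0.14,1.6,0,0,0],[0.8,-0.04,0.14,2.1,0,0,0],[0.8,-0.04,0.14,2.1,0,0,0]]]' | sed -n 2,4p
```

```text
tool_pos: [0.4681, 0.0213, 0.2429]
eef_rot: [-0.342, -3.12, 0.0]
wrist_force: [-0.1, 0.7, 0.4]
```

```bash
python3 -m pendant '[[[0.8,0,0,0.4,0,0,0],[0.8,0,0,0.8,0,0,0],[0.8,0,0,1.2,0,0,0],[0.8,0,0,1.3,0,0,0],[0.8,0,0,1.3,0,0,0]]]' | sed -n 2,4p
```

```text
tool_pos: [0.4685, 0.0214, 0.2115]
eef_rot: [-0.342, -3.122, -0.0]
wrist_force: [0.1, -0.1, -0.6]
```

```bash
python3 -m pendant '[[[0.8,0,0,0.1,0,0,0],[0.8,0,0,0.18,0,0,0],[0.8,0,0,0.18,0,0,0]]]' | sed -n 2,4p
```

```text
tool_pos: [0.4685, 0.0214, 0.2071]
eef_rot: [-0.342, -3.123, 0.0]
wrist_force: [-0.0, 0.3, -0.4]
```

```bash
python3 -m pendant '[[[0.8,0,0,0.07,0,0,0],[0.8,0,0,0.07,0,0,0],[0.45,0,0,0.07,0,0,0],[0.2,0,0,0.07,0,0,0],[0,0,0,0.07,0,0,0]]]' | sed -n 2,5p
python3 -m pendant '[[[0,0,0,0,0,0,0],[0,0,0,-1,0,0,0],[0,0,0,-3,0,0,0],[0,0,0,-5,0,0,0],[0,0,0,-5,0,0,0]]]' | sed -n 2,5p
python3 - <<'E'
from h import *
snap('wrist','w10'); snap('scene','s10')
print('side chk'); snap('side','d10')
go(.524,-.300,.31,167.6)
E
```

```text
tool_pos: [0.4684, 0.0213, 0.2053]
eef_rot: [-0.342, -3.123, 0.0]
wrist_force: [0.1, 0.0, -0.7]
opening: 0.0807
tool_pos: [0.47, 0.0213, 0.3358]
eef_rot: [0.341, 3.113, 0.001]
wrist_force: [0.2, -0.3, 1.0]
opening: 0.0856
side chk
row [-4.965, -12.067, 0.775] [-0.0003, -0.0015, -0.0017] q6deg -81 t 24.05
```

```bash
python3 -m pendant '[[[0,-4.9,-12,0.7,0,0,0],[0,-4.9,-12,0.7,0,0,0],[0,-4.9,-12,0.7,0,0,0],[0,-4.9,-12,0.7,0,0,0],[0,-4.9,-12,0.7,0,0,0]]]' | sed -n 2p
python3 - <<'E'
from h import *
go(.524,-.300,.312,167.6)
im0=cv2.imread('pics/side0.png').astype(int); im=cv2.imread('pics/d10.png').astype(int)
for n,(x,y) in dict(s1=(273,115),s2=(301,116),s3=(345,117)).items(): print(n,abs(im-im0)[y-9:y+10,x-10:x+11].mean().round(1))
# ring of placed sleeve in w10 projected expectation vs mask of mid-grey
p=np.load('pics/w10.npy'); w=cv2.imread('pics/w10.png'); hs=cv2.cvtColor(w,cv2.COLOR_BGR2HSV)
q=proj('wrist',[[.467,.0211,.060],[.467,.0211,.072]],p); print(q.round(1))
x,y=q[0].astype(int); print(w[y-45:y+46:3,x].max(1).tolist()); print(w[y,x-45:x+46:3].max(1).tolist())
E
```

```text
tool_pos: [0.5206, -0.288, 0.3109]
row [-0.236, -0.441, -0.047] [0.0017, -0.0036, -0.002] q6deg -112 t 24.68
s1 6.8
s2 32.7
s3 33.1
[[248.5 184.2]
 [248.4 188.5]]
[240, 240, 239, 240, 133, 73, 76, 130, 164, 113, 81, 100, 101, 101, 105, 116, 122, 129, 128, 128, 93, 81, 83, 139, 166, 166, 168, 167, 169, 165, 167]
[73, 74, 73, 70, 73, 72, 129, 130, 82, 80, 83, 76, 64, 67, 121, 116, 119, 115, 121, 88, 66, 64, 82, 84, 84, 101, 90, 89, 90, 90, 92]
```

Ring surrounds the stud centrally. The second sleeve's spot changed (knocked or shadow); look from here by mask.

```bash
python3 -m pendant '[[[0,0,-0.4,0,0,0,0],[0,0,-0.4,0,0,0,0]]]' | sed -n 2p
python3 - <<'E'
from h import *
snap('wrist','w11'); sleeve('w11')
im=cv2.imread('pics/d10.png'); h=cv2.cvtColor(im,cv2.COLOR_BGR2HSV); m=((h[:,:,1]<70)&(h[:,:,2]>25)).astype(np.uint8); m[:90]=0;m[150:]=0;m[:,:240]=0;m[:,400:]=0
n,l,st,c=cv2.connectedComponentsWithStats(m); print([ (s.tolist()) for s in st[1:] if s[4]>40])
E
```

```text
tool_pos: [0.5183, -0.296, 0.3114]
[219, 161, 52, 57, 1999] centre 514.9 -299.7 r 22.5
[252, 235, 48, 51, 1690] centre 579.3 -287.4 r 23.6
[97, 243, 49, 56, 801] centre 561.5 -410.9 r 31.3
[361, 243, 48, 56, 790] centre 607.8 -205.5 r 31.4
[[293, 90, 50, 60, 2080], [266, 107, 16, 20, 275]]
```

View pics/w11.png

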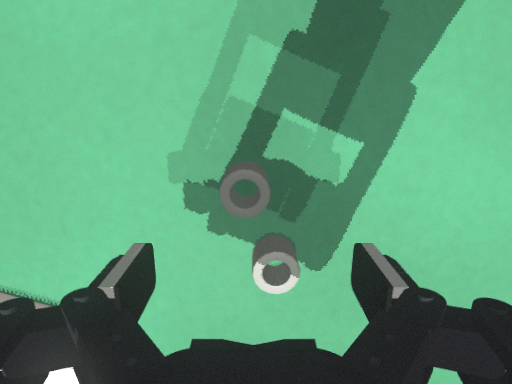

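Sleeves have not moved: the next one's top ring is centred at ≈(245.5,193), the spare's at ≈(276,272).

Run:
```python
from h import *
p=np.load('pics/w11.npy'); W=R.from_rotvec(p[3:])
P=ray('wrist',[(245.5,193),(276,272)],.036,p); print(P.round(4).tolist(),((W.inv().apply(P-p[:3]))/.025).round(3).tolist())
```

```text
[[0.5178, -0.299, 0.036], [0.5891, -0.2896, 0.036]] [[-0.046, -0.144, 11.015], [-2.748, 0.847, 11.007]]
```

```bash
python3 -m pendant '[[[0,-0.03,-0.14,1,0,0,0],[0,-0.03,-0.14,3,0,0,0],[0,-0.03,-0.14,5,0,0,0],[0,-0.03,-0.14,5.25,0,0,0],[0.4,-0.03,-0.14,5.25,0,0,0]]]' | sed -n 2,5p
python3 -m pendant '[[[0.6,0,0,0,0,0,0],[0.8,0,0,0,0,0,0],[0.8,0,0,0,0,0,0],[0.8,0,0,0,0,0,0]]]'
python3 -m pendant '[[[0.8,0,0,-1,0,0,0],[0.8,0,0,-3,0,0,0],[0.8,0,0,-5,0,0,0],[0.8,0,0,-5,0,0,0]]]'
python3 - <<'E'
from h import *
go(.5463,.0034,.31,167.6)
E
```

```text
tool_pos: [0.5194, -0.2987, 0.1832]
eef_rot: [0.34, 3.123, -0.0]
wrist_force: [0.4, -0.5, 1.7]
opening: 0.0698
clock: 26.1
tool_pos: [0.5203, -0.3003, 0.1856]
eef_rot: [0.342, 3.118, -0.003]
wrist_force: [-0.0, 1.8, 6.7]
opening: 0.0384
gripper_force: 60.6
clock: 26.6
tool_pos: [0.5205, -0.3006, 0.3146]
eef_rot: [0.341, 3.112, -0.009]
wrist_force: [0.3, -0.2, -0.6]
opening: 0.0385
gripper_force: 60.4
row [1.625, 12.098, 0.109] [-0.0048, 0.0115, -0.0018] q6deg -113 t 26.6
```

```bash
python3 -m pendant '[[[0.8,1.6,12.1,0,0,0,0],[0.8,1.6,12.1,0,0,0,0],[0.8,1.6,12.1,0,0,0,0],[0.8,1.6,12.1,0,0,0,0],[0.8,1.6,12.1,0,0,0,0]]]' | sed -n 2p
python3 -m pendant '[[[0.8,0,0,0,0,0,0],[0.8,0,0,0,0,0,0]]]' | sed -n 2p
python3 - <<'E'
from h import *
snap('wrist','w12'); go(.5463,.0034,.2096,167.6)
p=np.load('pics/w12.npy'); W=R.from_rotvec(p[3:]); im=cv2.imread('pics/w12.png').astype(int)
for c in (228,285): print(c,(im[140:225,c].sum(1)//3).tolist())
print((im[120,190:330].sum(1)//3).tolist())
E
```

```text
tool_pos: [0.5449, 0.0065, 0.307]
tool_pos: [0.5452, 0.0042, 0.307]
row [-0.046, 0.003, 3.897] [-0.0005, -0.0005, -0.0025] q6deg -83 t 27.52
228 [254, 254, 254, 254, 251, 250, 251, 251, 254, 254, 254, 254, 254, 254, 253, 251, 249, 248, 239, 206, 180, 178, 179, 178, 180, 179, 177, 177, 175, 176, 174, 177, 180, 176, 175, 174, 178, 177, 174, 174, 176, 172, 172, 173, 175, 172, 174, 136, 81, 63, 61, 120, 162, 171, 170, 170, 172, 170, 169, 169, 167, 167, 171, 171, 169, 168, 169, 152, 118, 92, 88, 90, 90, 90, 88, 88, 90, 88, 86, 85, 90, 91, 86, 91, 91]
285 [169, 171, 173, 171, 172, 166, 163, 162, 160, 158, 160, 158, 158, 152, 152, 154, 152, 151, 151, 151, 124, 98, 103, 99, 102, 101, 99, 98, 98, 99, 104, 96, 100, 99, 96, 97, 98, 98, 97, 97, 97, 97, 91, 96, 97, 95, 92, 93, 94, 93, 90, 91, 89, 88, 89, 91, 103, 107, 110, 108, 107, 109, 107, 108, 104, 106, 107, 101, 105, 105, 106, 107, 106, 105, 100, 93, 88, 90, 89, 90, 90, 86, 91, 88, 85]
[139, 142, 139, 143, 138, 140, 139, 141, 141, 140, 139, 142, 135, 119, 96, 89, 92, 93, 91, 92, 93, 89, 93, 90, 105, 153, 182, 184, 182, 186, 184, 186, 184, 183, 182, 183, 183, 182, 187, 186, 185, 185, 186, 190, 182, 181, 184, 185, 187, 190, 191, 190, 188, 186, 191, 189, 188, 187, 189, 188, 187, 188, 188, 187, 187, 187, 187, 189, 191, 193, 187, 187, 188, 191, 188, 182, 187, 189, 188, 189, 188, 189, 189, 187, 188, 186, 185, 188, 236, 248, 247, 249, 253, 255, 255, 223, 108, 96, 97, 108, 120, 121, 120, 124, 136, 144, 144, 146, 160, 164, 153, 145, 145, 144, 143, 145, 148, 145, 145, 143, 143, 142, 142, 142, 141, 140, 140, 137, 139, 139, 142, 141, 131, 104, 102, 100, 103, 103, 102, 100]
```

Run:
```python
from h import *
p=np.load('pics/w12.npy'); W=R.from_rotvec(p[3:])
print((W.inv().apply(ray('wrist',[(228,189)],.024,p)-p[:3])*1000).round(1).tolist())
p=np.load('pics/w7.npy'); W=R.from_rotvec(p[3:])
print((W.inv().apply(ray('wrist',[(226,172),(276,172)],.024,p)-p[:3])*1000).round(1).tolist())
w=cv2.imread('pics/w7.png')
for c in (244,249,254): print((w[150:200,c].max(1)).tolist())
print((w[163,225:280].max(1)).tolist())
```

```text
[[-0.1, -17.5, 283.0]]
[[6.1, -21.6, 317.3], [6.1, 22.5, 317.3]]
[252, 252, 252, 252, 252, 252, 252, 252, 249, 220, 125, 89, 93, 83, 84, 83, 81, 81, 82, 81, 78, 79, 79, 78, 80, 84, 84, 90, 92, 100, 121, 143, 150, 151, 151, 149, 149, 148, 149, 150, 167, 180, 181, 183, 193, 198, 201, 201, 198, 199]
[252, 252, 252, 252, 252, 252, 251, 246, 213, 169, 117, 80, 80, 82, 92, 113, 121, 121, 123, 123, 125, 123, 122, 125, 123, 122, 123, 121, 131, 147, 143, 130, 131, 149, 153, 155, 154, 156, 152, 155, 155, 155, 156, 158, 177, 195, 200, 199, 197, 199]
[252, 252, 252, 252, 248, 223, 174, 157, 161, 138, 97, 76, 79, 81, 96, 115, 124, 125, 120, 123, 121, 125, 122, 120, 123, 125, 120, 120, 130, 149, 144, 131, 130, 145, 151, 153, 154, 153, 152, 155, 150, 150, 151, 154, 172, 192, 198, 197, 196, 198]
[155, 156, 154, 157, 155, 153, 156, 155, 154, 215, 240, 247, 200, 111, 102, 98, 93, 89, 89, 83, 84, 82, 78, 80, 82, 85, 82, 79, 88, 81, 78, 85, 83, 81, 84, 83, 83, 80, 129, 158, 161, 161, 159, 160, 160, 155, 157, 155, 159, 155, 160, 156, 154, 159, 146]
```

Run:
```python
from h import *
p=np.load('pics/w7.npy')
w=cv2.imread('pics/w7.png'); print(w[188,230:272].max(1).tolist())
print(ray('wrist',[(250,188.5)],.072,p).round(4), ray('wrist',[(226,172),(276,172)],.024,p).mean(0).round(4),proj('wrist',[[.5463,.0034,.072]],p))
go(.5463,.0034,.2096,167.6)
```

```text
[149, 152, 150, 150, 149, 152, 155, 151, 150, 156, 162, 158, 154, 155, 149, 150, 154, 153, 153, 152, 155, 157, 154, 151, 152, 153, 152, 154, 154, 155, 147, 145, 144, 153, 154, 152, 154, 155, 154, 154, 152, 154]
[[0.5467 0.0038 0.072 ]] [0.5454 0.0047 0.024 ] [[249.39498296 188.09598326]]
row [-0.046, 0.003, 3.897] [-0.0005, -0.0005, -0.0025] q6deg -83 t 27.52
```

Bolt confirmed at (0.5465, 0.0036). Shift x about −0.1 (bolt −1.2 mm, sleeve sits ≈+2 mm in the tool) and lower.

```bash
python3 -m pendant '[[[0.8,-0.1,0,0.3,0,0,0],[0.8,-0.1,0,1.3,0,0,0],[0.8,-0.1,0,1.9,0,0,0],[0.8,-0.1,0,2.4,0,0,0],[0.8,-0.1,0,2.4,0,0,0]]]' | sed -n 2,4p
```

```text
tool_pos: [0.5474, 0.0036, 0.246]
eef_rot: [-0.342, -3.12, 0.0]
wrist_force: [-0.8, 1.1, 0.7]
```

```bash
python3 -m pendant '[[[0.8,0,0,0.4,0,0,0],[0.8,0,0,0.8,0,0,0],[0.8,0,0,1.2,0,0,0],[0.8,0,0,1.2,0,0,0],[0.8,0,0,1.2,0,0,0]]]' | sed -n 2,4p
```

```text
tool_pos: [0.5479, 0.0039, 0.2174]
eef_rot: [0.342, 3.123, -0.0]
wrist_force: [0.5, 0.4, -1.3]
```

```bash
python3 -m pendant '[[[0.8,0,0,0.15,0,0,0],[0.8,0,0,0.32,0,0,0],[0.8,0,0,0.32,0,0,0]]]' | sed -n 2,4p
```

```text
tool_pos: [0.5481, 0.0039, 0.2097]
eef_rot: [0.342, 3.122, 0.0]
wrist_force: [0.2, 0.2, 1.0]
```

```bash
python3 -m pendant '[[[0.8,0,0,0.06,0,0,0],[0.8,0,0,0.06,0,0,0],[0.45,0,0,0.06,0,0,0],[0.2,0,0,0.06,0,0,0],[0,0,0,0.06,0,0,0]]]' | sed -n 2,5p
python3 -m pendant '[[[0,0,0,0,0,0,0],[0,0,0,-1,0,0,0],[0,0,0,-3,0,0,0],[0,0,0,-5,0,0,0],[0,0,0,-5,0,0,0]]]' | sed -n 2,5p
python3 - <<'E'
from h import *
snap('wrist','w13'); p=np.load('pics/w13.npy'); w=cv2.imread('pics/w13.png')
# sleeve top ring bore: bright/dark profile through expected centres at z=.060
for X in ([.467,.0211],[.5465,.0036]):
    for z in (.060,.024):
        print(X,z,proj('wrist',[[*X,z]]+[[X[0]+a,X[1]+b,z] for a,b in ((-.02,.0044),(.02,-.0044),(.0043,.0195),(-.0043,-.0195))],p).round(0).tolist())
    x,y=proj('wrist',[[*X,.06]],p)[0].round().astype(int)
    print(w[max(0,y-40):y+45,x-10].max(1).tolist()); print(w[y,x-40:x+41].max(1).tolist())
E
```

```text
tool_pos: [0.5476, 0.0039, 0.2075]
eef_rot: [-0.342, -3.122, 0.0]
wrist_force: [-0.9, -0.5, -0.5]
opening: 0.0806
tool_pos: [0.5494, 0.0038, 0.3386]
eef_rot: [0.341, 3.113, 0.0]
wrist_force: [0.2, 0.3, 0.1]
opening: 0.0854
[0.467, 0.0211] 0.06 [[248.0, 72.0], [248.0, 41.0], [248.0, 102.0], [277.0, 72.0], [220.0, 72.0]]
[0.467, 0.0211] 0.024 [[249.0, 75.0], [249.0, 48.0], [249.0, 101.0], [273.0, 75.0], [224.0, 75.0]]
[166, 168, 167, 168, 167, 176, 213, 219, 218, 219, 219, 219, 220, 217, 201, 161, 128, 127, 134, 137, 135, 135, 135, 137, 138, 138, 137, 134, 131, 125, 113, 107, 86, 81, 81, 82, 78, 79, 85, 79, 78, 82, 79, 78, 79, 80, 83, 84, 88, 101, 114, 129, 136, 139, 144, 141, 136, 139, 139, 138, 134, 131, 131, 126, 127, 171, 207, 218, 209, 190, 165, 162, 164, 162, 163, 164, 162, 162, 162, 161, 162, 165, 202, 235, 242]
[107, 106, 108, 107, 109, 111, 109, 111, 118, 133, 129, 122, 122, 130, 141, 143, 129, 108, 113, 132, 133, 135, 137, 137, 136, 132, 124, 110, 83, 81, 78, 90, 96, 98, 120, 187, 218, 218, 219, 221, 218, 217, 220, 215, 214, 214, 215, 217, 219, 218, 217, 209, 146, 98, 97, 123
[... 416 characters left out ...]
 168, 186, 194, 194, 193, 189, 189, 188, 184, 177, 151, 115, 102, 95, 88, 84, 84, 85, 82, 85, 86, 82, 83, 86, 84, 85, 87, 90, 96, 102, 104, 104, 103, 106, 103, 101, 102, 102, 103, 104, 109, 146, 186, 197, 199, 199, 196, 196, 198, 201, 196, 201, 200, 198, 199, 198, 193, 198, 198, 198, 198, 198, 198, 196, 188, 192, 196]
[89, 92, 94, 92, 91, 91, 91, 104, 110, 98, 109, 138, 151, 151, 154, 155, 154, 145, 114, 97, 101, 102, 99, 104, 106, 101, 102, 103, 91, 86, 83, 86, 84, 84, 113, 146, 154, 155, 156, 155, 152, 152, 153, 152, 152, 152, 155, 153, 156, 156, 125, 91, 82, 81, 79, 85, 83, 79, 86, 97, 103, 105, 103, 101, 102, 101, 102, 101, 110, 126, 121, 115, 117, 113, 117, 115, 117, 118, 115, 117, 117]
```

```bash
python3 -m pendant '[[[0,0,0,-1,0,0,0],[0,0,0,-1,0,0,0],[0,0,0,-1,0,0,0]]]' | sed -n 2p
python3 -c "
from bench import ctrl
print(ctrl.job_done())"
```

```text
tool_pos: [0.5474, 0.0039, 0.3559]
the job is handed in; nothing more can be done
None
```

I handed the job in. Only two bolts were in the tray: both stand at their own marks (the end mark nearest the robot and the middle one) with heads turned across under the lips, each has a sleeve lowered over its stud, and the arm never went near the jar, cup or weight; no verdict came back, and I checked that the sleeves were seated only from arm height and wrist-camera measurements, not a side view.

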